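# Tip the forming block over and seat it in the bench stop

### The job

The aluminium forming block is standing on end: push it over, high on its grooved side, so that it topples onto its plain back and lies grooves up, without shoving it along the bench. Then slide it lengthwise into the bench stop, between fence and sprung jaw, until it meets the stop's buffer, and press it home there for a second with about 14 N over and above the sliding drag (never over 22 N on the buffer). Leave it seated with the buffer's pin pushed in, grooves up, let go, and leave the mug, the jar and the black rubber block alone.

Things in the scene. Friction and masses are not known exactly. Their poses are not given: they have to be found in the camera images.
- block: Solid aluminium block, 0.5-0.85 kg, standing on end: 60 (x) x 45 (y) x 100 mm tall (z). Origin: centre of the end it stands on. Its +x face has three 10 mm deep square grooves along y (z 12-28, 40-51, 60-67 mm; flat above). The -x face is the plain back it must lie on, +x then up, z level. At 85 mm height it needs a push of about 55 mm to go over, then falls by itself.
- block_center (a point): Centre of the block's 60 x 45 x 100 mm outline. Lying on its back the block is 60 mm high, 45 mm wide (block y) and 100 mm long (block z).
- foot_edge (a point): Middle of the block's lower edge on the plain back side (block x = -30, z = 0 mm), about which it tips. Bench friction is unknown: pushed lower than about 60 mm the block may slide instead of tipping.
- bench_stop: Bench stop screwed to the bench, open at its -x end, no raised floor: the block slides on the bench. Origin: on the bench, mid-lane; x along the lane to the end stop, y to the fence, z up. Fence: inner face y = +22.5 mm, x -28 to +50, 18 mm high, lead-in flare from x = -55. Home, the block lies along x, either end first, at y = 0, its centre at x = -20 to 0 mm as the buffer is set.
- end_stop: End of the lane, part of the bench stop, axes alike, origin on the bench at its x = 50 mm. An aluminium bracket carries a dark steel buffer plate, 36 (y) x 30 mm high, on a setting screw: its face stands 0 to 20 mm before (-x of) the origin, set anew each time and not measured; it must be found by feel. Rigid: force climbs steeply within a millimetre of touching.
- mug: White mug, 80 mm wide, 95 mm high; origin at the centre of its underside. Bystander.
- jar: Small clear jar with white cap, 52 mm wide, 60 mm high; origin at the centre of its underside. Bystander.
- rubber_block: Black rubber bench block, 60 mm cube; origin at the centre of its underside. Bystander.
- jaw (a joint): Opening (m) of the sprung jaw facing the fence: 18 mm high bar, closed (0) its face is at y = -19.5 mm of the bench stop, x -15 to 47, lead-in flare from x = -43. The 45 mm block pushes it back 3 mm (up to 12 mm possible; about 3 N then), and it presses the block to the fence. Pushed along the lane the block drags with roughly 5 to 13 N in all.
- pin (a joint): Brass seating pin in the buffer's face, on the lane's axis 14 mm up: how far it is pushed in (m). 0: free, standing out 4 mm; about 0.004: flush, the block bears on the buffer. Light spring, under 2 N.
Mind the look-alikes: they are no part of the job. Leave any orange look-alike of the block alone.

How it is judged:
By the outcome, as a careful person would: the job done as asked, in the order asked, and still so for the second after the job is handed in, with the robot touching nothing.
It also fails if it takes over 69 s, if anything falls off the work surface, if the arm or the gripper's body presses on something with over 40 N, if the wrist force passes 120 N, or if a joint passes its speed limit or range.

### The arm

A 6-joint arm with a two-finger parallel gripper is mounted at the origin on the work surface. World frame = base frame: x ahead of the robot, y to its left, z up, the work surface at z = 0. Lengths are in m, angles in degrees, forces in N, time in s.
With the tool pointing down it reaches from about 0.4 to 0.825 m from the base axis. Payload 7 kg.
Tool frame: the origin (TCP) lies on the front face of the gripper's body, between the roots of the fingers; the fingertips stand 66 mm ahead of it and the grasp point (between the pads) lies 47 mm ahead of it; z points along the fingers, y is the line along which they close (so a half turn about z gives the same grasp; the last joint's range is limited). The gripper opens to 88 mm and grips with 3 to 60 N. Pads are 19 mm wide; open, the fingers measure 130 mm over their backs; the gripper's body (78 mm by 193 mm) begins 47 mm behind the grasp point.
Start: joints at [83.486, 20.546, 0.682, 0, -70.136, -16.507], TCP at [0.264, 0.621, 0.292] pointing down, gripper open.
Joint ranges: [-176.03, 176.03], [-82.01, 121.73], [-58.28, 71.71], [-173.87, 95.51], [-174.79, -0.11], [-173.66, 173.66]. Speed limits (degrees/s): [136.94, 136.94, 172.46, 180, 180, 180].

### API

Orientations are given as [roll, pitch, yaw] about the fixed x, y, z axes, in that order (R = Rz(yaw) Ry(pitch) Rx(roll)).
In Python, from plant import ctrl gives the robot as it stands.
- The arm moves only by the tool send_rows, never from a script. Its argument "deltas" is a list of rows, each a list of 2 entries, a list of its own where there are three numbers: the shift along the tool's x, y, z each as a share of 800 mm, from -1 to 1, then the turn about the tool's z as a share of 90 degrees, from -1 to 1. A call has exactly 5 rows; each row is the pose to reach, as a shift and turn from the pose commanded when the call began, along the tool's axes at that moment; what a row does not reach only later rows make up. A row lasts 1/12 s, in which the tool goes at most 41.7 mm and 7.16 degrees, less where a joint would pass 70% of its speed; a pose out of reach is approached as far as the arm can. A call with a number of a shift or a turn outside -1 to 1 is refused whole. A call with a gripper value outside its range is refused whole. "gripper" is the opening, from 0 (shut) to 1 (fully open), set as the call begins (left out, the last holds). The fingers move at their own pace and stop on an object; the grip force is fixed at half the most. Time passes only in rows, so rows that repeat a pose let the fingers close, or fill a call up. It gives the time, the measured TCP pose, the force, the opening and the grip force at its end, in the units of the state.
- ctrl.get_obs(): the state, without advancing time (a new reading comes with each control period).
- ctrl.snapshot(name): name is "side" or "top" or "wrist"; returns a dict with "color" (400x640x3 uint8, red, green, blue), "vertical_fov" (degrees; the focal length in pixels is half the picture's height over the tangent of half this angle, whatever the lens; pixels are square), "cx", "cy" (the principal point, pixels), "rvec" (rotation vector, rad) and "tvec" (3), from world to camera coordinates, as OpenCV has them. Camera axes: x right, y down, z forward; pixel columns grow to the right and rows downward; lengths in m; the calibration is good to about 2 mm. A picture is of the moment at which its call begins. There is no depth.
- ctrl.close_job(): hands the job in; it is judged then, once.
Trained networks look in a picture, given as the dict that the camera call returned (one of the last four; its "shot" number tells which), for a name from the list of things; names that differ only in an ending like _2 or _b are one class to them, and where a whole thing is asked for, a point or a joint stands for the part that bears it (a point fixed in the world has none). Each returns a list of dicts, best first, with "conf" (0 to 1); they miss things now and then, are a little off and sometimes report something else, mostly with a low value. They report only what shows in the picture. A call takes as long as a camera call. They do not tell look-alikes from the thing itself.
- ctrl.boxes_of(picture, thing): "xy" ([column, row] as shares, 0 to 1, of the picture: columns of its width, rows of its height, amid what is visible of it).
- ctrl.cut_out(picture, thing): "pixels" (400x640 bool, what is visible of it) and "xy" ([column, row] as shares, 0 to 1, of the picture: columns of its width, rows of its height, amid what is visible of it).
The state is a dict: "clock": time; "joint_pos": joint angles; "qvel": joint speeds; "tau": joint torques, N m; "tool_pos": TCP position; "orientation": TCP orientation; "force": force on the tool from outside, world axes, zero at the start; "moment": the same for the moment, N m; "opening": finger opening in m; "gripper_force": force on a finger pad.
Only numpy, scipy, OpenCV 4.12 (cv2) and the standard library are available. Lean on these libraries where they do the work, as an engineer would, in place of code of your own. Each camera call takes 0.05 s, during which the arm holds its last target. There are 200 camera calls.

## Working session

There is one attempt and no reset: what is moved stays moved. The work goes in short steps, Python scripts to look and compute and a tool call to move; the robot and the scene stay as the last step left them, time stands still between calls to the robot, and variables do not carry over. Pictures are saved under pics/ and viewed, at most 12 in all, crops included, and the job is handed in when it is done.

Besides the shell and the picture viewer there is one more tool, called after "Emit:" as name(argument=value, ...) on one line, values as JSON. send_rows: Moves the arm, as the interface text tells. Shift numbers are shares of 800 mm and turn numbers shares of 90 degrees, none past 1 either way. Its arguments: {"type":"object","properties":{"deltas":{"type":"array","items":{"type":"array"}},"gripper":{"type":"number"}},"required":["deltas"]}

```bash
mkdir -p pics; ls; cat > h.py <<'E'
import numpy as np, cv2
from plant import ctrl
def cam(p):
    f=200/np.tan(np.radians(p["vertical_fov"])/2)
    K=np.array([[f,0,p["cx"]],[0,f,p["cy"]],[0,0,1.]])
    R=cv2.Rodrigues(np.array(p["rvec"],float))[0]; return K,R,np.array(p["tvec"],float).ravel()
def world(p,px,z):
    K,R,t=cam(p); d=R.T@np.linalg.inv(K)@[px[0],px[1],1]; c=-R.T@t
    return c+d*(z-c[2])/d[2]
def proj(p,X):
    K,R,t=cam(p); return cv2.projectPoints(np.atleast_2d(np.array(X,float)),cv2.Rodrigues(R)[0],t,K,None)[0][:,0]
def save(p,n,crop=None,s=1):
    im=p["color"][:,:,::-1]
    if crop: a,b,c,d=crop; im=im[b:d,a:c]
    cv2.imwrite("pics/"+n,cv2.resize(im,None,fx=s,fy=s,interpolation=cv2.INTER_CUBIC))
E
python3 - <<'E'
from h import *
o=ctrl.get_obs(); print(o["clock"],o["tool_pos"],o["orientation"],o["opening"])
for n in("top","side"):
    p=ctrl.snapshot(n); save(p,n+"0.png"); K,R,t=cam(p); print(n,K[0,0],-R.T@t)
    for th in("block","bench_stop","end_stop","mug","jar","rubber_block","foot_edge"):
        for b in ctrl.boxes_of(p,th)[:3]:
            x=np.array(b["xy"])*[640,400]; print(th,round(b["conf"],2),x.round(),world(p,x,0.03).round(3))
E
```

```text
pics
0.0 [0.26383581 0.62087905 0.2912221 ] [ 1.79904661e+02 -6.54803763e-03 -2.30302310e+01] 0.0875905165377663
top 423.2300982905076 [ 0.43808351 -0.00438905  1.27688563]
block 0.96 [225. 206.] [0.619 0.257 0.03 ]
block 0.73 [265. 203.] [0.628 0.14  0.03 ]
block 0.71 [234. 165.] [0.744 0.235 0.03 ]
bench_stop 0.77 [352. 207.] [ 0.615 -0.12   0.03 ]
bench_stop 0.29 [265. 203.] [0.628 0.138 0.03 ]
end_stop 0.68 [355. 190.] [ 0.666 -0.13   0.03 ]
mug 0.92 [164. 227.] [0.557 0.435 0.03 ]
rubber_block 0.78 [462. 230.] [ 0.546 -0.444  0.03 ]
foot_edge 0.95 [229. 206.] [0.618 0.245 0.03 ]
foot_edge 0.78 [265. 206.] [0.619 0.14  0.03 ]
foot_edge 0.73 [232. 163.] [0.749 0.242 0.03 ]
side 389.4322697838234 [ 0.03391022 -0.73956097  0.65729841]
block 0.61 [267. 173.] [0.608 0.262 0.03 ]
block 0.59 [307. 158.] [0.778 0.265 0.03 ]
block 0.58 [291. 182.] [0.636 0.164 0.03 ]
bench_stop 0.86 [347. 233.] [ 0.594 -0.15   0.03 ]
end_stop 0.86 [359. 220.] [ 0.656 -0.128  0.03 ]
end_stop 0.67 [229. 158.] [0.564 0.446 0.03 ]
mug 0.65 [228. 155.] [0.571 0.47  0.03 ]
mug 0.52 [291. 179.] [0.646 0.179 0.03 ]
mug 0.49 [346. 190.] [0.738 0.013 0.03 ]
jar 0.68 [347. 192.] [0.732 0.005 0.03 ]
rubber_block 0.78 [430. 311.] [ 0.548 -0.449  0.03 ]
foot_edge 0.75 [289. 183.] [0.627 0.165 0.03 ]
foot_edge 0.74 [274. 168.] [0.645 0.279 0.03 ]
foot_edge 0.62 [304. 156.] [0.781 0.288 0.03 ]
```

```bash
python3 - <<'E'
from h import *
p=ctrl.snapshot("top"); save(p,"t1.png",(130,130,430,280),2.6)
p=ctrl.snapshot("side"); save(p,"s1.png",(190,110,440,290),3.2)
E
```

```text
(no output)
```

View pics/t1.png

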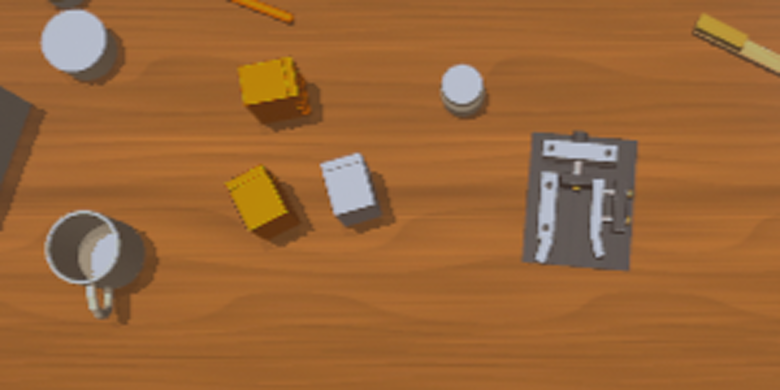

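View pics/s1.png

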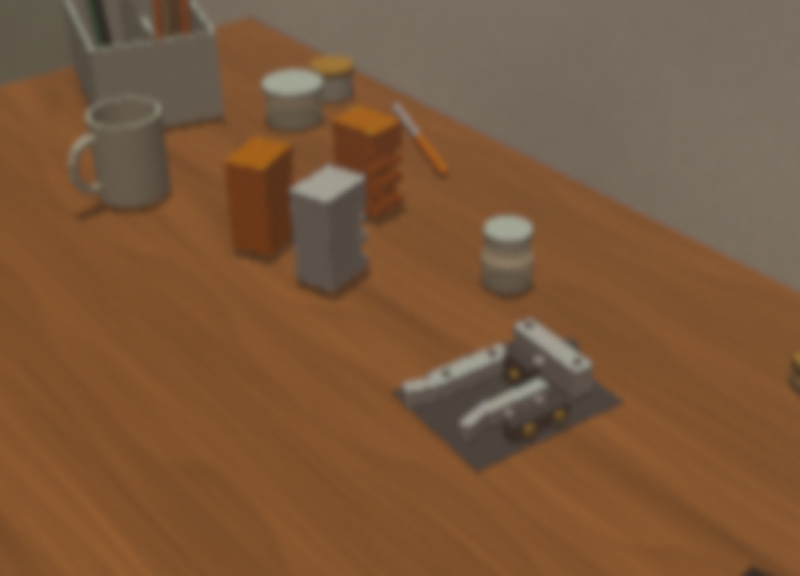

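The top crop shows three candidates: grey at full-frame pixel (264,202), orange at (229,208) and orange at (234,165). The aluminium block is the grey one. Its grooves notch the far right silhouette in the side view, so they face roughly world +x. I'll fit its pose next.

```bash
cat >> h.py <<'E'
from scipy.optimize import minimize
def hullmask(p,P):
    m=np.zeros((400,640),np.uint8); q=cv2.convexHull(proj(p,P).astype(np.float32))
    cv2.fillConvexPoly(m,(q*16).round().astype(np.int32),1,shift=4); return m
def fitbox(views,dims,x0):
    """views: [(pic,mask)], dims of upright box on bench, x0=[x,y,yawdeg]"""
    l,w,h=dims; B=np.array([[a*l/2,b*w/2,c*h] for a in(-1,1) for b in(-1,1) for c in(0,1)])
    def f(v):
        c,s=np.cos(np.radians(v[2])),np.sin(np.radians(v[2]))
        P=B@np.array([[c,s,0],[-s,c,0],[0,0,1]])+[v[0],v[1],0]
        return sum(1-(hullmask(p,P)&m).sum()/(hullmask(p,P)|m).sum() for p,m in views)
    best=min((minimize(f,[x0[0],x0[1],x0[2]+d],method="Nelder-Mead",options=dict(initial_simplex=np.array([x0,x0,x0,x0])+[0,0,d]+np.vstack([np.zeros(3),np.diag([.01,.01,8])]))) for d in(-10,0,10)),key=lambda r:r.fun)
    return best.x,best.fun
def find(p,th,near,z,rad=0.06):
    for b in ctrl.cut_out(p,th):
        w=world(p,np.array(b["xy"])*[640,400],z)
        if np.hypot(*(w[:2]-near))<rad: return b["pixels"].astype(np.uint8)
E
python3 - <<'E'
from h import *
V=[]
for n in("top","side"):
    p=ctrl.snapshot(n); m=find(p,"block",[.61,.135] ,.05)
    if m is None: print("none",n); continue
    print(n,m.sum()); V.append((p,m))
for v in (V,V[:1],V[1:]): print(fitbox(v,(.06,.045,.1),[.61,.135,16]))
for p,m in V[:1]: save(p,"b1.png",(235,170,295,230),8)
E
```

```text
top 461
side 772
(array([ 0.62354898,  0.13706732, 15.3295316 ]), np.float64(0.1532061345248158))
(array([ 0.62336333,  0.13773341, 17.50713189]), np.float64(0.061475409836065587))
(array([ 0.62266159,  0.13431414, 26.15139313]), np.float64(0.06280788177339902))
```

View pics/b1.png

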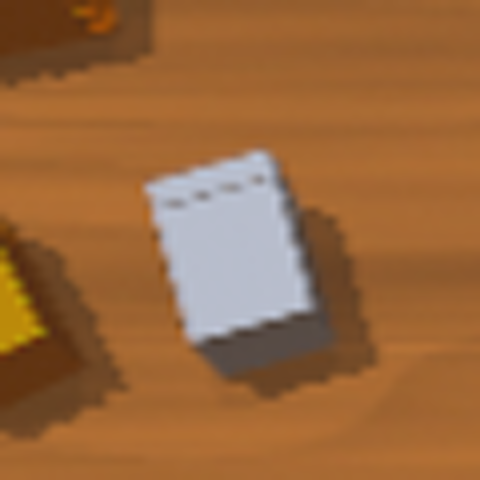

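The close crop shows the grey block's top face centred at crop (232,250), which is full-frame (264,201). The marked edge is toward +x and the yaw is about 15.5°. Next I'll work out the approach beyond its grooved side.

```bash
cat > g.py <<'E'
import sys; from h import *
from scipy.spatial.transform import Rotation as Ro
o=ctrl.get_obs(); R=Ro.from_euler("xyz",o["orientation"],degrees=True)
x,y,z,yaw=map(float,sys.argv[1:5])
d=R.inv().apply(np.array([x,y,z])-o["tool_pos"])/.8
t=-((yaw-o["orientation"][2]+180)%360-180)/90
print("t",o["clock"],"shift",d.round(4),"turn",round(t,4),"F",np.round(o["force"],1))
E
python3 g.py .6856 .1534 .29 15.5
```

```text
t 1.1 shift [0.7137 0.3321 0.0027] turn -0.428 F [-0.7  0.4  0.1]
```

Emit:
send_rows(deltas=[[[0.7137,0.3321,0],-0.428],[[0.7137,0.3321,0],-0.428],[[0.7137,0.3321,0],-0.428],[[0.7137,0.3321,0],-0.428],[[0.7137,0.3321,0],-0.428]], gripper=0)

```text
clock: 1.52
tool_pos: [0.4034, 0.466, 0.2924]
orientation: [-180.0, -0.0, 12.9]
force: [1.2, 0.6, 0.0]
opening: 0.0595
gripper_force: 0.0
```

```bash
python3 g.py .6856 .1534 .29 15.5
```

```text
t 1.5167 shift [0.2564 0.4598 0.0029] turn -0.0286 F [1.2 0.6 0. ]
```

Emit:
send_rows(deltas=[[[0.2564,0.4598,0],0],[[0.2564,0.4598,0],0],[[0.2564,0.4598,0],0],[[0.2564,0.4598,0],0],[[0.2564,0.4598,0],0]])

```text
clock: 1.93
tool_pos: [0.5421, 0.3103, 0.2925]
orientation: [-180.0, -0.0, 12.6]
force: [1.3, 1.1, 0.0]
opening: 0.0265
gripper_force: 0.0
```

Emit:
send_rows(deltas=[[[0,0,0],0],[[0,0,0],0],[[0,0,0],0],[[0,0,0],0],[[0,0,0],0]])

```text
clock: 2.35
tool_pos: [0.5404, 0.313, 0.2923]
orientation: [-180.0, -0.0, 12.6]
force: [-0.4, -0.2, 0.3]
opening: 0.0006
gripper_force: 0.0
```

```bash
python3 g.py .6856 .1534 .29 15.5
```

```text
t 2.35 shift [0.1334 0.2343 0.0028] turn -0.0319 F [-0.4 -0.2  0.3]
```

Emit:
send_rows(deltas=[[[0.1334,0.2343,0],-0.032],[[0.1334,0.2343,0],-0.032],[[0.1334,0.2343,0],-0.032],[[0.1334,0.2343,0],-0.032],[[0.1334,0.2343,0],-0.032]])

```text
clock: 2.77
tool_pos: [0.6817, 0.1578, 0.2924]
orientation: [-180.0, -0.0, 15.6]
force: [0.1, 1.5, 0.0]
opening: 0.0005
gripper_force: 0.0
```

```bash
python3 g.py .6856 .1534 .29 15.5; python3 - <<'E'
from h import *
p=ctrl.snapshot("wrist"); save(p,"w1.png")
m=find(p,"block",[.623,.136],.1); print(m is not None and (m.sum(),fitbox([(p,m)],(.06,.045,.1),[.623,.136,15.5])))
K,R,t=cam(p);print(-R.T@t)
E
```

```text
t 2.7667 shift [0.0033 0.0066 0.0031] turn 0.0009 F [0.1 1.5 0. ]
(np.uint64(1243), (array([0.66658048, 0.14859118, 2.64429074]), np.float64(0.7196747232889089)))
[0.74533788 0.17495928 0.38438772]
```

View pics/w1.png

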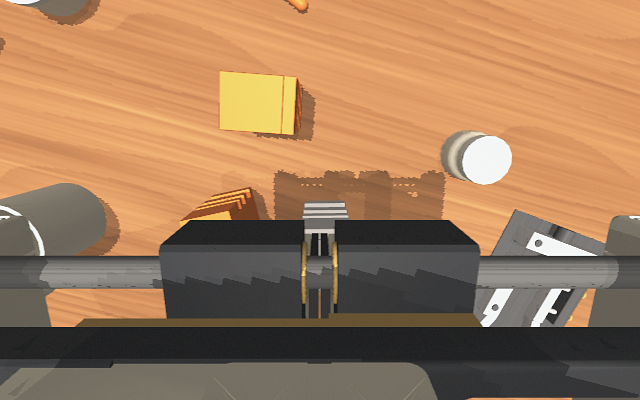

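The wrist view shows the grooved grey face at (325,215), centred under the tool on its +x side, so the grooves face the fingers as wanted. I'll descend to push height.

Emit:
send_rows(deltas=[[[0,0,0.05],0],[[0,0,0.1],0],[[0,0,0.14],0],[[0,0,0.18],0],[[0,0,0.183],0]])

```text
clock: 3.28
tool_pos: [0.6772, 0.1578, 0.1389]
orientation: [180.0, 0.6, 15.5]
force: [-1.6, -1.2, -1.9]
opening: 0.0003
gripper_force: 0.0
```

Emit:
send_rows(deltas=[[[-0.006,0,0],0],[[-0.012,0,0],0],[[-0.018,0,0],0],[[-0.024,0,0],0],[[-0.027,0,0],0]])

```text
clock: 3.7
tool_pos: [0.6607, 0.1524, 0.1484]
orientation: [-180.0, -0.3, 15.5]
force: [1.9, 1.5, 1.2]
opening: 0.0005
gripper_force: 1.4
```

```bash
python3 g.py .6522 .144 .145 15.5
```

```text
t 3.7 shift [-0.0131  0.0072  0.0042] turn -0.0005 F [1.9 1.5 1.2]
```

Emit:
send_rows(deltas=[[[0.005,0.003,0],0],[[0.005,0.0075,0.002],0],[[0.003,0.0075,0.003],0],[[0,0.0075,0.003],0],[[-0.004,0.0075,0.003],0]])

```text
clock: 4.12
tool_pos: [0.6597, 0.1453, 0.1438]
orientation: [180.0, -0.1, 15.4]
force: [3.8, 0.9, 0.9]
opening: 0.0008
gripper_force: 1.7
```

Emit:
send_rows(deltas=[[[-0.004,0,0],0],[[-0.008,0,0],0],[[-0.012,0,0],0],[[-0.016,0,0],0],[[-0.02,0,0],0]])

```text
clock: 4.53
tool_pos: [0.6428, 0.1409, 0.1434]
orientation: [-180.0, 0.0, 15.4]
force: [1.7, 0.5, 2.2]
opening: 0.0003
gripper_force: 1.1
```

```bash
python3 g.py .6522 .144 .145 15.5;  python3 - <<'E'
from h import *
p=ctrl.snapshot("side"); save(p,"s2.png",(230,130,330,230),6)
E
```

```text
t 4.5333 shift [ 0.0124 -0.0006 -0.002 ] turn -0.0008 F [1.7 0.5 2.2]
```

View pics/s2.png

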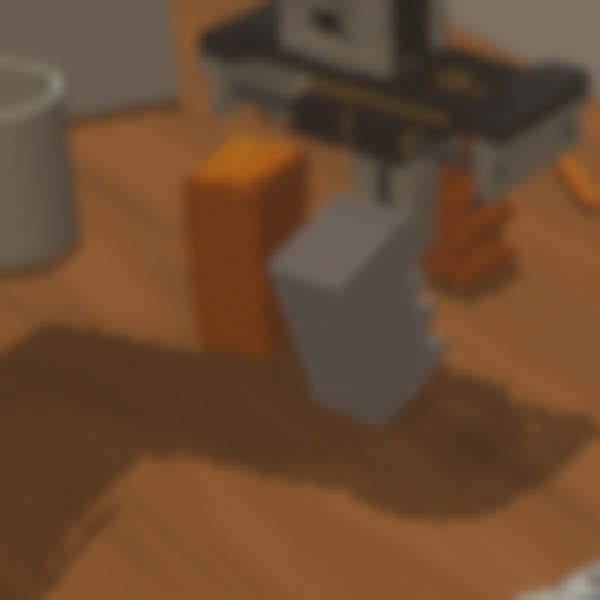

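The view shows the block tipping about its rear foot without sliding. I'll keep pushing.

Emit:
send_rows(deltas=[[[-0.005,0,0],0],[[-0.01,0,0],0],[[-0.015,0,0],0],[[-0.02,0,0],0],[[-0.024,0,0],0]])

```text
clock: 5.0
tool_pos: [0.6265, 0.1365, 0.1456]
orientation: [180.0, -0.3, 15.5]
force: [3.8, 0.9, 13.2]
opening: 0.001
gripper_force: 6.5
```

Emit:
send_rows(deltas=[[[-0.004,0,0],0],[[-0.008,0,0],0],[[-0.012,0,0],0],[[-0.016,0,0],0],[[-0.02,0,0],0]])

```text
clock: 5.42
tool_pos: [0.6128, 0.1328, 0.1481]
orientation: [180.0, -0.6, 15.6]
force: [2.6, 1.8, 24.9]
opening: 0.0005
gripper_force: 11.6
```

Emit:
send_rows(deltas=[[[-0.005,0,0],0],[[-0.01,0,0],0],[[-0.014,0,0],0],[[-0.014,0,0],0],[[-0.014,0,0],0]])

```text
clock: 5.83
tool_pos: [0.601, 0.1292, 0.1484]
orientation: [180.0, -0.4, 15.5]
force: [-1.7, -0.8, 29.2]
opening: 0.0008
gripper_force: 13.7
```

```bash
python3 g.py .6522 .144 .145 15.5;  python3 - <<'E'
from h import *
p=ctrl.snapshot("side"); save(p,"s3.png",(230,130,370,270),4)
E
```

```text
t 5.8333 shift [ 0.0666 -0.0006  0.0048] turn 0.0005 F [-1.7 -0.8 29.2]
```

View pics/s3.png

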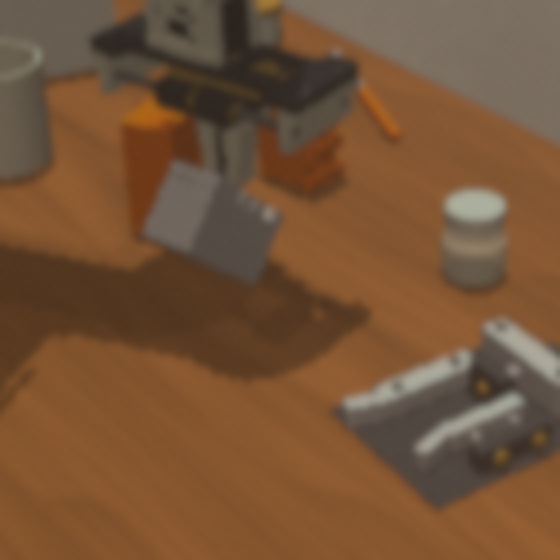

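The block is past balance at about 47°, and the fingertips are resting on its grooved face right above the pivot. Backing off along the face normal lets it fall.

Emit:
send_rows(deltas=[[[0.005,0,-0.008],0],[[0.012,0,-0.02],0],[[0.02,0,-0.035],0],[[0.03,0,-0.055],0],[[0.03,0,-0.08],0]])

```text
clock: 6.3
tool_pos: [0.6215, 0.1349, 0.2063]
orientation: [180.0, 0.2, 15.4]
force: [1.5, 0.3, 0.2]
opening: 0.0
gripper_force: 0.0
```

Emit:
send_rows(deltas=[[[0,0,-0.03],0],[[0,0,-0.06],0],[[0,0,-0.1],0],[[0,0,-0.14],0],[[0,0,-0.14],0]])

```text
clock: 6.72
tool_pos: [0.6235, 0.1353, 0.3263]
orientation: [-180.0, -0.5, 15.5]
force: [1.6, 0.9, 1.7]
opening: 0.0005
gripper_force: 0.0
```

```bash
python3 - <<'E'
from h import *
p=ctrl.snapshot("side"); save(p,"s4.png",(200,110,400,270),4)
m=find(p,"block",[.54,.115],.03,.05); print(m is not None and fitbox([(p,m)],(.1,.045,.06),[.543,.114,15.5]))
p=ctrl.snapshot("top"); m=find(p,"block",[.54,.115],.03,.05); print(m is not None and fitbox([(p,m)],(.1,.045,.06),[.543,.114,15.5]))
E
python3 g.py .543 .114 .29 15.5
```

```text
(array([ 0.5464372 ,  0.11416996, 17.38986321]), np.float64(0.08883826879271073))
(array([ 0.54793248,  0.1152368 , 15.63173964]), np.float64(0.07870370370370372))
t 6.9167 shift [-0.1008 -0.0007  0.0354] turn -0.001 F [-0.7  0.4 -0.1]
```

View pics/s4.png

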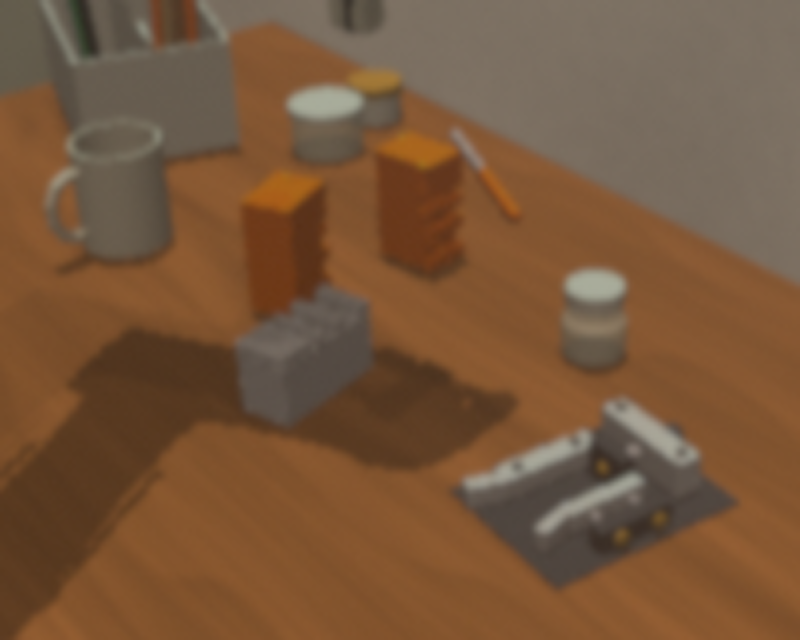

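The block lies grooves up at (0.547, 0.115), yaw about 15.6°. Next is a close look at the bench stop from the wrist camera.

```bash
python3 g.py .53 -.125 .33 -2
```

```text
t 6.9167 shift [-0.1959  0.2829 -0.0144] turn 0.1934 F [-0.7  0.4 -0.1]
```

Emit:
send_rows(deltas=[[[-0.196,0.283,-0.014],0.193],[[-0.196,0.283,-0.014],0.193],[[-0.196,0.283,-0.014],0.193],[[-0.196,0.283,-0.014],0.193],[[-0.196,0.283,-0.014],0.193]], gripper=1)

```text
clock: 7.33
tool_pos: [0.5513, -0.063, 0.3263]
orientation: [180.0, 0.2, -1.9]
force: [1.3, -0.9, 0.7]
opening: 0.028
gripper_force: 0.0
```

Emit:
send_rows(deltas=[[[-0.03,0.095,0],0],[[-0.03,0.095,0],0],[[-0.03,0.095,0],0],[[-0.03,0.095,0],0],[[-0.03,0.095,0],0]])

```text
clock: 7.75
tool_pos: [0.526, -0.1367, 0.3268]
orientation: [-180.0, 0.1, -2.0]
force: [-0.1, -0.8, 0.8]
opening: 0.0613
gripper_force: 0.0
```

```bash
python3 g.py .53 -.125 .33 -2; python3 - <<'E'
from h import *
p=ctrl.snapshot("wrist"); save(p,"w2.png"); import pickle; pickle.dump(p,open("w2.pkl","wb"))
q=ctrl.snapshot("top"); pickle.dump(q,open("t2.pkl","wb"))
E
```

```text
t 7.75 shift [ 0.0045 -0.0148 -0.0041] turn -0.0001 F [-0.1 -0.8  0.8]
```

View pics/w2.png

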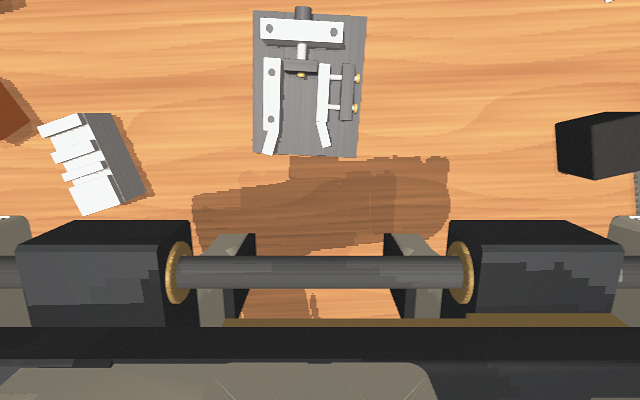

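```bash
python3 - <<'E'
from h import *; import pickle
p=pickle.load(open("w2.pkl","rb")); g=p["color"].min(2).astype(int)
A=[];B=[]
for r in range(54,160,6):
    w=[c for c in range(255,345) if g[r,c]>190]
    runs=np.split(w,np.where(np.diff(w)>2)[0]+1) if w else []
    print(r,[(int(a[0]),int(a[-1])) for a in runs if len(a)>2],[tuple(world(p,(e,r),.018)[:2].round(4)) for a in runs if len(a)>4 for e in (a[0]-.5,a[-1]+.5)])
E
```

```text
54 [(298, 304)] [(np.float64(0.653), np.float64(-0.1186)), (np.float64(0.6527), np.float64(-0.1261))]
60 [(264, 280)] [(np.float64(0.6483), np.float64(-0.0816)), (np.float64(0.6476), np.float64(-0.1))]
66 [(263, 279), (319, 329)] [(np.float64(0.6422), np.float64(-0.0801)), (np.float64(0.6416), np.float64(-0.0985)), (np.float64(0.6401), np.float64(-0.1408)), (np.float64(0.6397), np.float64(-0.1527))]
72 [(263, 267), (275, 279), (319, 329)] [(np.float64(0.6361), np.float64(-0.0796)), (np.float64(0.6359), np.float64(-0.0851)), (np.float64(0.6357), np.float64(-0.0927)), (np.float64(0.6355), np.float64(-0.0981)), (np.float64(0.634), np.float64(-0.1405)), (np.float64(0.6336), np.float64(-0.1525))]
78 [(263, 279), (318, 341)] [(np.float64(0.6299), np.float64(-0.0792)), (np.float64(0.6293), np.float64(-0.0977)), (np.float64(0.6278), np.float64(-0.1392)), (np.float64(0.6269), np.float64(-0.1654))]
84 [(263, 279), (318, 328)] [(np.float64(0.6237), np.float64(-0.0787)), (np.float64(0.6231), np.float64(-0.0973)), (np.float64(0.6216), np.float64(-0.139)), (np.float64(0.6212), np.float64(-0.1511))
[... 1528 characters left out ...]
19, 327)] [(np.float64(0.5719), np.float64(-0.0793)), (np.float64(0.5715), np.float64(-0.0929)), (np.float64(0.5699), np.float64(-0.1383)), (np.float64(0.5695), np.float64(-0.1485))]
138 [(266, 276), (320, 328)] [(np.float64(0.5653), np.float64(-0.0777)), (np.float64(0.5648), np.float64(-0.0902)), (np.float64(0.5631), np.float64(-0.1392)), (np.float64(0.5628), np.float64(-0.1494))]
144 [(264, 274), (322, 330)] [(np.float64(0.5586), np.float64(-0.0749)), (np.float64(0.5582), np.float64(-0.0875)), (np.float64(0.5563), np.float64(-0.1412)), (np.float64(0.5559), np.float64(-0.1515))]
150 [(262, 273)] [(np.float64(0.5519), np.float64(-0.0721)), (np.float64(0.5514), np.float64(-0.0859))]
156 [] []
```

The wrist view shows the stop's fence (white bar near px 271, rows 58–150), the jaw near px 323, the buffer with its pin near (300,70), and the block lying grooves up at (95,165). I place the stop origin at about (0.598, -0.118), yaw about -5°. Next I'll grasp the block.

```bash
python3 g.py .547 .115 .2 15.6
```

```text
t 7.85 shift [ 0.0154 -0.3142  0.1588] turn -0.1944 F [-0.4  1.1 -0.6]
```

Emit:
send_rows(deltas=[[[0.0154,-0.314,0.159],-0.194],[[0.0154,-0.314,0.159],-0.194],[[0.0154,-0.314,0.159],-0.194],[[0.0154,-0.314,0.159],-0.194],[[0.0154,-0.314,0.159],-0.194]], gripper=1)

```text
clock: 8.27
tool_pos: [0.5415, 0.0516, 0.2328]
orientation: [-180.0, 0.0, 15.6]
force: [1.4, -0.1, -0.5]
opening: 0.0876
gripper_force: 0.0
```

Emit:
send_rows(deltas=[[[0,0,0],0],[[0,0,0],0],[[0,0,0],0],[[0,0,0],0],[[0,0,0],0]])

```text
clock: 8.68
tool_pos: [0.542, 0.0482, 0.2344]
orientation: [-180.0, -0.1, 15.5]
force: [0.1, -0.5, -0.2]
opening: 0.088
gripper_force: 0.0
```

```bash
python3 g.py .547 .115 .082 15.6
```

```text
t 8.6833 shift [ 0.0281 -0.0788  0.1905] turn -0.0014 F [ 0.1 -0.5 -0.2]
```

Emit:
send_rows(deltas=[[[0.028,-0.079,0.0],0],[[0.028,-0.079,0.0],0],[[0.028,-0.079,0.05],0],[[0.028,-0.079,0.1],0],[[0.028,-0.079,0.13],0]])

```text
clock: 9.1
tool_pos: [0.5455, 0.1147, 0.1275]
orientation: [-180.0, 0.1, 15.4]
force: [-1.2, 0.2, -1.2]
opening: 0.0874
gripper_force: 0.0
```

Emit:
send_rows(deltas=[[[0,0,0.02],0],[[0,0,0.04],0],[[0,0,0.055],0],[[0,0,0.06],0],[[0,0,0.06],0]])

```text
clock: 9.52
tool_pos: [0.5464, 0.1146, 0.0813]
orientation: [180.0, 0.1, 15.4]
force: [0.0, 0.5, 0.2]
opening: 0.0874
gripper_force: 0.0
```

```bash
python3 g.py .547 .115 .082 15.6
```

```text
t 9.5167 shift [ 0.0009 -0.0002 -0.0009] turn -0.0018 F [0.  0.5 0.2]
```

Close, then lift.

Emit:
send_rows(deltas=[[[0,0,0],0],[[0,0,0],0],[[0,0,0],0],[[0,0,0],0],[[0,0,0],0]], gripper=0.3)

```text
clock: 9.93
tool_pos: [0.5467, 0.1157, 0.0824]
orientation: [-180.0, -0.1, 15.5]
force: [0.3, 0.1, 0.9]
opening: 0.06
gripper_force: 0.0
```

Emit:
send_rows(deltas=[[[0,0,0],0],[[0,0,0],0],[[0,0,0],0],[[0,0,0],0],[[0,0,0],0]])

```text
clock: 10.35
tool_pos: [0.5465, 0.1154, 0.0821]
orientation: [180.0, 0.0, 15.5]
force: [-0.8, -3.1, 5.0]
opening: 0.0445
gripper_force: 30.0
```

Emit:
send_rows(deltas=[[[0,0,-0.01],0],[[0,0,-0.03],0],[[0,0,-0.05],0],[[0,0,-0.06],0],[[0,0,-0.06],0]])

```text
clock: 10.77
tool_pos: [0.5471, 0.1162, 0.1314]
orientation: [-179.9, -0.2, 15.5]
force: [0.5, 0.0, -5.4]
opening: 0.0449
gripper_force: 30.0
```

```bash
python3 g.py .4884 -.1082 .13 -5; python3 - <<'E'
from h import *
p=ctrl.snapshot("side"); m=find(p,"block",[.54,.115],.08,.08); print(ctrl.get_obs()["opening"],ctrl.get_obs()["gripper_force"], m is not None)
E
```

```text
t 10.7667 shift [-0.1458  0.2506  0.0011] turn 0.228 F [ 0.5  0.  -5.4]
0.04518872562033821 29.999771313741803 True
```

Emit:
send_rows(deltas=[[[-0.02,0.035,0],0.05],[[-0.06,0.1,0],0.12],[[-0.09,0.15,0],0.19],[[-0.117,0.2,0],0.228],[[-0.134,0.23,0],0.228]])

```text
clock: 11.28
tool_pos: [0.4941, -0.0782, 0.1287]
orientation: [180.0, 0.1, -5.2]
force: [1.8, -0.2, -4.8]
opening: 0.0448
gripper_force: 30.0
```

Emit:
send_rows(deltas=[[[-0.01,0.01,0],0],[[-0.01,0.01,0],0],[[-0.01,0.01,0],0],[[-0.01,0.01,0],0],[[-0.01,0.01,0],0]])

```text
clock: 11.7
tool_pos: [0.4875, -0.0833, 0.1295]
orientation: [180.0, 0.0, -4.9]
force: [0.9, -0.3, -4.7]
opening: 0.0448
gripper_force: 30.0
```

```bash
python3 g.py .4884 -.1082 .083 -5
```

```text
t 11.7 shift [0.0038 0.0309 0.0581] turn 0.0006 F [ 0.9 -0.3 -4.7]
```

Emit:
send_rows(deltas=[[[0.004,0.031,0],0],[[0.004,0.031,0.01],0],[[0.004,0.031,0.025],0],[[0.004,0.031,0.04],0],[[0.004,0.031,0.05],0]])

```text
clock: 12.12
tool_pos: [0.4881, -0.1083, 0.0886]
orientation: [180.0, 0.1, -5.0]
force: [0.3, -0.0, -6.2]
opening: 0.0451
gripper_force: 30.0
```

Emit:
send_rows(deltas=[[[0,0,0.003],0],[[0,0,0.006],0],[[0,0,0.008],0],[[0,0,0.009],0],[[0,0,0.009],0]])

```text
clock: 12.53
tool_pos: [0.4884, -0.1089, 0.0829]
orientation: [-180.0, -0.0, -5.0]
force: [0.6, -0.7, -5.4]
opening: 0.0448
gripper_force: 30.0
```

```bash
python3 g.py .4884 -.1082 .0821 -5;python3 - <<'E'
from h import *
p=ctrl.snapshot("wrist"); save(p,"w3.png")
E
```

```text
t 12.5333 shift [-0.0001 -0.0008  0.0009] turn 0.0001 F [ 0.6 -0.7 -5.4]
```

View pics/w3.png

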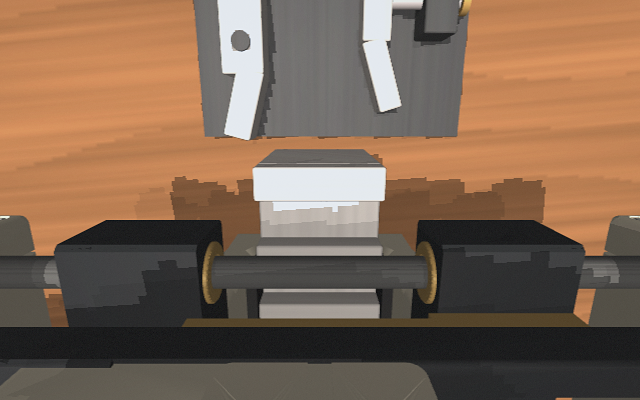

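The wrist view shows the block's leading end at rows 150–200, squarely in front of the lane. Its bottom edge spans cols 271–372; the fence inner edge is near col 263 and the jaw near col 362. I'll check the numbers.

```bash
python3 - <<'E'
from h import *
p=ctrl.snapshot("wrist"); g=p["color"].min(2).astype(int)
for r in (5,20,35,50,65):
    w=np.array([c for c in range(200,410) if g[r,c]>190]); s=np.split(w,np.where(np.diff(w)>2)[0]+1)
    print(r,[(a[0],a[-1]) for a in s])
n=np.array([.0872,.9962]);u=np.array([.9962,-.0872]);O=np.array([.598,-.1178])
for q,z in(((271,150),.001),((372,150),.001),((253.5,168),.06),((385.5,168),.06),((262.5,5),.018),((262.5,65),.018),((362,5),.018),((362,35),.018),((219.5,72),.018)):
    w=world(p,q,z)[:2]-O; print(q,"stop x,y mm",(1e3*w@u).round(1),(1e3*w@n).round(1))
E
```

```text
5 [(np.int64(218), np.int64(259)), (np.int64(364), np.int64(391))]
20 [(np.int64(219), np.int64(260)), (np.int64(364), np.int64(390))]
35 [(np.int64(220), np.int64(230)), (np.int64(249), np.int64(261)), (np.int64(363), np.int64(389))]
50 [(np.int64(221), np.int64(232)), (np.int64(246), np.int64(261)), (np.int64(365), np.int64(387))]
65 [(np.int64(222), np.int64(262)), (np.int64(369), np.int64(390))]
(271, 150) stop x,y mm -61.9 22.7
(372, 150) stop x,y mm -61.9 -27.6
(253.5, 168) stop x,y mm -61.7 20.6
(385.5, 168) stop x,y mm -61.7 -23.4
(262.5, 5) stop x,y mm -1.3 21.9
(262.5, 65) stop x,y mm -24.3 22.8
(362, 5) stop x,y mm -1.2 -18.7
(362, 35) stop x,y mm -12.5 -19.1
(219.5, 72) stop x,y mm -27.1 41.2
```

Emit:
send_rows(deltas=[[[0,-0.0015,0],0],[[0,-0.0015,0.001],0],[[0,-0.0015,0.0015],0],[[0,-0.0015,0.0015],0],[[0,-0.0015,0.0015],0]])

```text
clock: 13.05
tool_pos: [0.4885, -0.1077, 0.0821]
orientation: [-180.0, -0.0, -5.0]
force: [-2.3, 2.7, 6.3]
opening: 0.0451
gripper_force: 30.0
```

Emit:
send_rows(deltas=[[[0,0,0],0],[[0,0,0],0],[[0,0,0],0],[[0,0,0],0],[[0,0,0],0]], gripper=0.85)

```text
clock: 13.47
tool_pos: [0.4883, -0.1079, 0.0814]
orientation: [180.0, -0.0, -5.0]
force: [-0.3, 0.3, -0.2]
opening: 0.0716
gripper_force: 0.0
```

Emit:
send_rows(deltas=[[[0,0,0],0],[[0,0,-0.03],0],[[0,0,-0.07],0],[[0,0,-0.1],0],[[0,0,-0.1],0]])

```text
clock: 13.88
tool_pos: [0.4908, -0.1077, 0.1661]
orientation: [-180.0, -0.4, -4.9]
force: [1.1, -1.1, 0.6]
opening: 0.0743
gripper_force: 0.0
```

```bash
python3 g.py .4236 -.1026 .16 -5
```

```text
t 13.8833 shift [-0.0844  0.0008  0.007 ] turn 0.0006 F [ 1.1 -1.1  0.6]
```

Emit:
send_rows(deltas=[[[-0.03,0,0],0],[[-0.07,0,0],0],[[-0.09,0,0],0],[[-0.09,0,0],0],[[-0.09,0,0],0]], gripper=0)

```text
clock: 14.3
tool_pos: [0.4161, -0.1015, 0.1618]
orientation: [-180.0, -0.1, -5.0]
force: [0.1, 0.3, 1.0]
opening: 0.0467
gripper_force: 0.0
```

Emit:
send_rows(deltas=[[[0,0,0.0],0],[[0,0,0.02],0],[[0,0,0.05],0],[[0,0,0.08],0],[[0,0,0.1],0]])

```text
clock: 14.72
tool_pos: [0.4169, -0.1016, 0.0797]
orientation: [180.0, 0.0, -5.0]
force: [0.5, 0.4, -0.3]
opening: 0.0134
gripper_force: 0.0
```

Emit:
send_rows(deltas=[[[0,0,0],0],[[0,0,0],0],[[0,0,0],0],[[0,0,0],0],[[0,0,0],0]])

```text
clock: 15.13
tool_pos: [0.4173, -0.1014, 0.0824]
orientation: [-180.0, -0.1, -5.0]
force: [-0.1, -0.4, 0.1]
opening: 0.0001
gripper_force: 0.0
```

```bash
python3 g.py .4236 -.1026 .082 -5
```

```text
t 15.1333 shift [0.008  0.0008 0.0005] turn -0.0 F [-0.1 -0.4  0.1]
```

Now push from behind. Contact comes after about 10 mm, and the picture suggests the buffer face is near stop x = 37, so I'll take it quickly at first and then creep.

Emit:
send_rows(deltas=[[[0.005,0,0],0],[[0.009,0,0],0],[[0.012,0,0],0],[[0.016,0,0],0],[[0.022,0,0],0]])

```text
clock: 15.55
tool_pos: [0.4328, -0.1033, 0.0812]
orientation: [180.0, 0.1, -5.0]
force: [-5.0, 0.5, 4.2]
opening: 0.0007
gripper_force: 2.3
```

Emit:
send_rows(deltas=[[[0.006,0,0],0],[[0.012,0,0],0],[[0.018,0,0],0],[[0.024,0,0],0],[[0.03,0,0],0]])

```text
clock: 15.97
tool_pos: [0.4585, -0.1052, 0.0812]
orientation: [180.0, 0.0, -5.0]
force: [-2.4, 0.8, -1.9]
opening: 0.0004
gripper_force: 1.0
```

```bash
python3 g.py .52 -.111 .082 -5; python3 - <<'E'
from h import *
p=ctrl.snapshot("wrist"); save(p,"w4.png")
E
```

```text
t 15.9667 shift [ 0.0772  0.0005 -0.001 ] turn -0.0001 F [-2.4  0.8 -1.9]
```

View pics/w4.png

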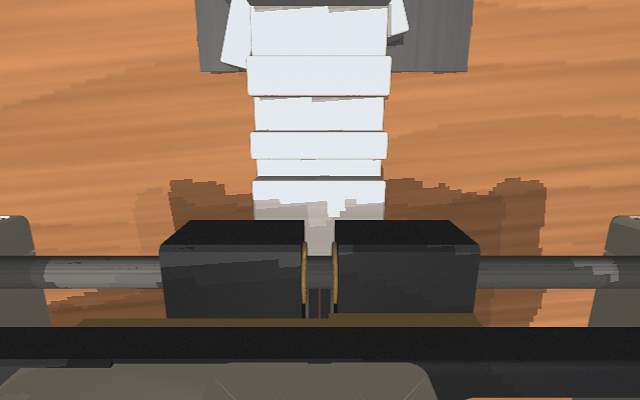

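The block is straight and entering between the flares (top face at cols 250–388). Continuing.

Emit:
send_rows(deltas=[[[0.006,0,0],0],[[0.012,0,0],0],[[0.018,0,0],0],[[0.024,0,0],0],[[0.03,0,0],0]])

```text
clock: 16.43
tool_pos: [0.4803, -0.1074, 0.0811]
orientation: [180.0, 0.2, -5.0]
force: [-7.6, 2.2, 4.3]
opening: 0.0007
gripper_force: 3.9
```

Emit:
send_rows(deltas=[[[0.005,0,0],0],[[0.01,0,0],0],[[0.015,0,0],0],[[0.02,0,0],0],[[0.025,0,0],0]])

```text
clock: 16.85
tool_pos: [0.5006, -0.109, 0.0812]
orientation: [180.0, 0.2, -5.0]
force: [-6.0, 2.9, 3.7]
opening: 0.0002
gripper_force: 3.4
```

Emit:
send_rows(deltas=[[[0.003,0,0],0],[[0.006,0,0],0],[[0.008,0,0],0],[[0.009,0,0],0],[[0.01,0,0],0]])

```text
clock: 17.27
tool_pos: [0.5086, -0.1096, 0.0812]
orientation: [180.0, 0.1, -5.0]
force: [-7.2, 3.4, 4.2]
opening: 0.0002
gripper_force: 3.7
```

```bash
python3 g.py .5263 -.1115 .082 -5
```

```text
t 17.2667 shift [ 0.0222  0.0004 -0.0011] turn -0.0002 F [-7.2  3.4  4.2]
```

Emit:
send_rows(deltas=[[[0.001,0,0],0],[[0.002,0,0],0],[[0.003,0,0],0],[[0.004,0,0],0],[[0.005,0,0],0]])

```text
clock: 17.68
tool_pos: [0.5126, -0.1099, 0.0812]
orientation: [180.0, 0.1, -5.0]
force: [-5.9, 1.8, 2.9]
opening: 0.0005
gripper_force: 3.3
```

Emit:
send_rows(deltas=[[[0.0008,0,0],0],[[0.0016,0,0],0],[[0.0024,0,0],0],[[0.0032,0,0],0],[[0.004,0,0],0]])

```text
clock: 18.1
tool_pos: [0.5159, -0.1102, 0.0812]
orientation: [180.0, 0.1, -5.0]
force: [-5.7, 3.2, 2.4]
opening: 0.0004
gripper_force: 2.8
```

```bash
python3 g.py .5263 -.1115 .082 -5
```

```text
t 18.1 shift [ 0.0131  0.0005 -0.0011] turn -0.0002 F [-5.7  3.2  2.4]
```

Emit:
send_rows(deltas=[[[0.0006,0,0],0],[[0.0012,0,0],0],[[0.0018,0,0],0],[[0.0024,0,0],0],[[0.003,0,0],0]])

```text
clock: 18.52
tool_pos: [0.5184, -0.1104, 0.0812]
orientation: [180.0, 0.1, -5.0]
force: [-4.9, 2.8, 2.2]
opening: 0.0003
gripper_force: 2.9
```

```bash
python3 g.py .5263 -.1115 .082 -5
```

```text
t 18.5167 shift [ 0.01    0.0005 -0.0011] turn -0.0001 F [-4.9  2.8  2.2]
```

Emit:
send_rows(deltas=[[[0.0005,0,0],0],[[0.001,0,0],0],[[0.0015,0,0],0],[[0.002,0,0],0],[[0.0025,0,0],0]])

```text
clock: 18.93
tool_pos: [0.5198, -0.1105, 0.0812]
orientation: [180.0, 0.2, -5.0]
force: [-7.8, 4.2, 5.6]
opening: 0.0003
gripper_force: 4.3
```

```bash
python3 g.py .5263 -.1115 .082 -5
```

```text
t 18.9333 shift [ 0.0082  0.0005 -0.0011] turn -0.0002 F [-7.8  4.2  5.6]
```

Emit:
send_rows(deltas=[[[0.0004,0,0],0],[[0.0008,0,0],0],[[0.0012,0,0],0],[[0.0016,0,0],0],[[0.002,0,0],0]])

```text
clock: 19.35
tool_pos: [0.5213, -0.1107, 0.0812]
orientation: [180.0, 0.2, -5.0]
force: [-8.9, 3.7, 4.6]
opening: 0.0007
gripper_force: 4.3
```

```bash
python3 g.py .5263 -.1115 .082 -5
```

```text
t 19.35 shift [ 0.0063  0.0004 -0.0011] turn -0.0002 F [-8.9  3.7  4.6]
```

Emit:
send_rows(deltas=[[[0.0004,0,0],0],[[0.0008,0,0],0],[[0.0012,0,0],0],[[0.0016,0,0],0],[[0.002,0,0],0]])

```text
clock: 19.77
tool_pos: [0.5227, -0.1109, 0.0812]
orientation: [180.0, 0.2, -5.0]
force: [-8.3, 4.2, 5.8]
opening: 0.0005
gripper_force: 4.6
```

```bash
python3 g.py .5263 -.1115 .082 -5
```

```text
t 19.7667 shift [ 0.0045  0.0004 -0.001 ] turn -0.0003 F [-8.3  4.2  5.8]
```

Emit:
send_rows(deltas=[[[0.0003,0,0],0],[[0.0006,0,0],0],[[0.0009,0,0],0],[[0.0012,0,0],0],[[0.0015,0,0],0]])

```text
clock: 20.18
tool_pos: [0.5236, -0.1109, 0.0811]
orientation: [180.0, 0.2, -5.0]
force: [-9.8, 4.9, 6.5]
opening: 0.0004
gripper_force: 5.2
```

```bash
python3 g.py .5263 -.1115 .082 -5
```

```text
t 20.1833 shift [ 0.0034  0.0004 -0.0011] turn -0.0003 F [-9.8  4.9  6.5]
```

Emit:
send_rows(deltas=[[[0.0002,0,0],0],[[0.0004,0,0],0],[[0.0006,0,0],0],[[0.0008,0,0],0],[[0.001,0,0],0]])

```text
clock: 20.6
tool_pos: [0.5237, -0.111, 0.081]
orientation: [180.0, 0.3, -5.0]
force: [-12.7, 5.3, 8.8]
opening: 0.0006
gripper_force: 6.4
```

```bash
python3 g.py .5263 -.1115 .082 -5
```

```text
t 20.6 shift [ 0.0033  0.0003 -0.0012] turn -0.0003 F [-12.7   5.3   8.8]
```

Contact with the buffer: force is rising with no motion. Sliding drag is about 6 N, so I'll aim for roughly 20 N in total.

Emit:
send_rows(deltas=[[[0.0003,0,0],0],[[0.0006,0,0],0],[[0.0009,0,0],0],[[0.0012,0,0],0],[[0.0012,0,0],0]])

```text
clock: 21.02
tool_pos: [0.5238, -0.1112, 0.0808]
orientation: [180.0, 0.4, -5.1]
force: [-15.3, 6.1, 9.7]
opening: 0.0008
gripper_force: 7.5
```

```bash
python3 g.py .5263 -.1115 .082 -5
```

```text
t 21.0167 shift [ 0.0032  0.0001 -0.0015] turn -0.0006 F [-15.3   6.1   9.7]
```

Emit:
send_rows(deltas=[[[0.0004,0,0],0],[[0.0008,0,0],0],[[0.0012,0,0],0],[[0.0016,0,0],0],[[0.0016,0,0],0]])

```text
clock: 21.43
tool_pos: [0.5239, -0.1113, 0.0806]
orientation: [180.0, 0.5, -5.1]
force: [-18.0, 6.6, 12.9]
opening: 0.0003
gripper_force: 9.3
```

```bash
python3 g.py .5263 -.1115 .082 -5
```

```text
t 21.4333 shift [ 0.003  -0.     -0.0017] turn -0.0008 F [-18.    6.6  12.9]
```

Emit:
send_rows(deltas=[[[0.0003,0,0],0],[[0.0006,0,0],0],[[0.0008,0,0],0],[[0.0008,0,0],0],[[0.0008,0,0],0]])

```text
clock: 21.85
tool_pos: [0.5239, -0.1113, 0.0806]
orientation: [180.0, 0.6, -5.1]
force: [-20.1, 8.3, 14.9]
opening: 0.0003
gripper_force: 10.3
```

Emit:
send_rows(deltas=[[[0,0,0],0],[[0,0,0],0],[[0,0,0],0],[[0,0,0],0],[[0,0,0],0]])

```text
clock: 22.27
tool_pos: [0.5239, -0.1113, 0.0805]
orientation: [180.0, 0.6, -5.1]
force: [-19.4, 7.5, 14.3]
opening: 0.0003
gripper_force: 10.3
```

```bash
python3 g.py .5263 -.1115 .082 -5
```

```text
t 22.2667 shift [ 0.003  -0.0001 -0.0019] turn -0.0008 F [-19.4   7.5  14.3]
```

About 20 N in total, so 14 N over drag. Hold for a second, then back away.

Emit:
send_rows(deltas=[[[0,0,0],0],[[0,0,0],0],[[0,0,0],0],[[0,0,0],0],[[0,0,0],0]])

```text
clock: 22.68
tool_pos: [0.5239, -0.1113, 0.0806]
orientation: [180.0, 0.6, -5.1]
force: [-19.5, 8.5, 14.4]
opening: 0.0005
gripper_force: 10.3
```

Emit:
send_rows(deltas=[[[0,0,0],0],[[0,0,0],0],[[0,0,0],0],[[0,0,0],0],[[0,0,0],0]])

```text
clock: 23.1
tool_pos: [0.5239, -0.1113, 0.0805]
orientation: [180.0, 0.6, -5.1]
force: [-19.3, 7.5, 14.8]
opening: 0.0006
gripper_force: 10.3
```

Emit:
send_rows(deltas=[[[0,0,0],0],[[0,0,0],0],[[0,0,0],0],[[0,0,0],0],[[0,0,0],0]])

```text
clock: 23.52
tool_pos: [0.5239, -0.1113, 0.0806]
orientation: [180.0, 0.6, -5.1]
force: [-19.7, 8.1, 14.3]
opening: 0.0001
gripper_force: 10.3
```

Emit:
send_rows(deltas=[[[-0.003,0,0],0],[[-0.006,0,0],0],[[-0.01,0,0],0],[[-0.02,0,0],0],[[-0.035,0,0],0]])

```text
clock: 23.93
tool_pos: [0.5026, -0.1088, 0.0817]
orientation: [-180.0, -0.1, -5.0]
force: [-0.8, 0.6, 0.4]
opening: 0.0
gripper_force: 0.0
```

Emit:
send_rows(deltas=[[[-0.01,0,-0.03],0],[[-0.02,0,-0.07],0],[[-0.02,0,-0.12],0],[[-0.02,0,-0.17],0],[[-0.02,0,-0.22],0]])

```text
clock: 24.35
tool_pos: [0.4852, -0.1076, 0.2598]
orientation: [-180.0, -0.1, -5.0]
force: [1.6, 0.3, 0.2]
opening: 0.0003
gripper_force: 0.0
```

Emit:
send_rows(deltas=[[[0,0,-0.04],0],[[0,0,-0.04],0],[[0,0,-0.04],0],[[0,0,-0.04],0],[[0,0,-0.04],0]])

```text
clock: 24.77
tool_pos: [0.4849, -0.1076, 0.2884]
orientation: [180.0, 0.1, -5.0]
force: [-0.0, 0.0, 0.0]
opening: 0.0004
gripper_force: 0.0
```

```bash
python3 - <<'E'
from h import *
print(ctrl.get_obs()["force"])
p=ctrl.snapshot("wrist"); save(p,"w5.png",(160,0,480,240),2.4)
E
```

```text
[-0.03008153  0.02305372  0.03452308]
```

View pics/w5.png

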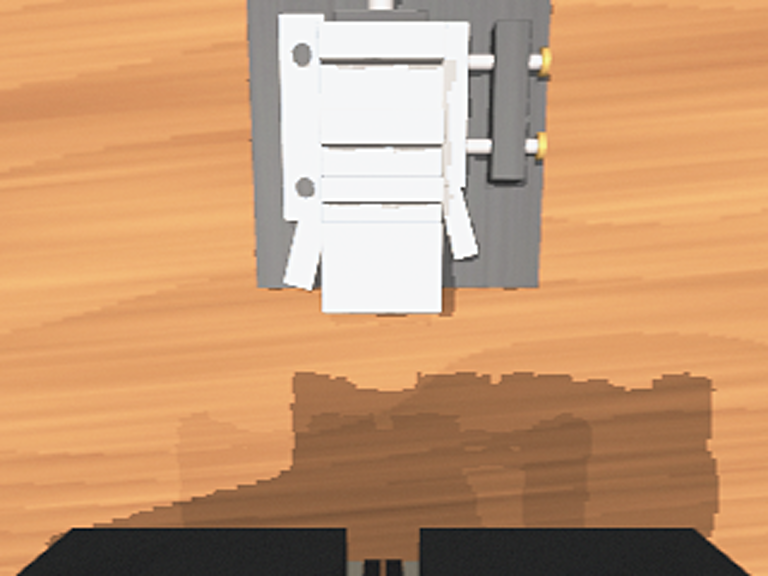

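The crop shows the block seated in the lane (crop cols 322–443, rows 20–312), grooves up, its far end against the buffer plate at row 15. The tool is clear of it, so I'm handing in.

```bash
python3 -c "
from plant import ctrl
print(ctrl.close_job())"
```

```text
the job is handed in; nothing more can be done
None
```

I toppled the block grooves up, carried it to the mouth of the bench stop, slid it in against the buffer and pressed it home at about 20 N total (14 N over the 6 N drag) for more than a second; the fingers are clear and the job is handed in (no verdict came back; pin depth inferred from feel, not read).

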